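# Find the oilstone box with the binding lid and oil its hinge

## Robot

A 6-joint arm with a two-finger parallel gripper is mounted at the origin on the work surface. World frame = base frame: x ahead of the robot, y to its left, z up, the work surface at z = 0. Lengths are in mm, angles in rad, forces in N, time in s.
With the tool pointing down it reaches from about 400 to 825 mm from the base axis. Payload 7 kg.
Tool frame: the origin (TCP) lies at the very end of the fingers, on their centre line; the grasp point (between the pads) lies 19 mm behind it; z points along the fingers, y is the line along which they close (so a half turn about z gives the same grasp; the last joint's range is limited). The gripper opens to 88 mm and grips with 3 to 60 N. Pads are 19 mm wide; open, the fingers measure 130 mm over their backs; the gripper's body (78 mm by 193 mm) begins 47 mm behind the grasp point.
Start: joints at [1.62, 0.359, 0.012, 0, -1.224, -0.288], TCP at [159.673, 655.82, 226.561] pointing down, gripper open.
Joint ranges: [-3.07, 3.07], [-1.43, 2.12], [-1.02, 1.25], [-3.03, 1.67], [-3.05, -0], [-3.03, 3.03]. Speed limits (rad/s): [2.39, 2.39, 3.01, 3.14, 3.14, 3.14].

## Interface

Orientations are given as a unit quaternion [x, y, z, w].
In Python, from plant import bot gives the robot as it stands. Calls block until the motion is done:
- bot.move_ptp(position, orientation): joint-space move of the TCP to a pose.
- bot.line_to(position, velocity=150, ori=None): straight line of the TCP; ori=None keeps the orientation; velocity is the mean speed in mm/s.
- bot.move_joints(angles): joint-space move.
- bot.move_gripper(opening, force=None): finger opening in mm; force is the grip in N (None keeps the last); returns when the fingers have stopped.
- bot.pause(seconds).
- bot.solve_ik(position, orientation): joint angles nearest the present ones, or None.
- bot.read_state(): the state.
- bot.camera(name): name is "side" or "top"; returns the picture (384x512x3 uint8, red, green, blue); there is no depth.
- bot.get_calibration(name): a dict with "fx", "fy", "cx", "cy" (pixels), "view" (4x4, takes a point from world to camera coordinates). Camera axes: x right, y up, looking along -z (the intrinsics and any distortion apply to the point x, -y, -z); pixel columns grow to the right and rows downward; lengths in mm; the calibration is good to about 2 mm. A picture is of the moment at which its call begins. get_calibration takes no time and is no camera call.
A pose or a line that the arm cannot do raises bot.Unreachable and nothing moves.
- bot.close_job(): hands the job in; it is judged then, once.
The state is a dict: "t": time; "joint_pos": joint angles; "qvel": joint speeds; "tau": joint torques, N m; "tcp_pos": TCP position; "eef_rot": TCP orientation; "contact_force": force on the tool from outside, world axes, zero at the start; "moment": the same for the moment, N m; "width": finger opening in mm; "finger_force": force on a finger pad.
Only numpy, scipy, OpenCV 4.12 (cv2) and the standard library are available. Lean on these libraries where they do the work, as an engineer would, in place of code of your own. Each camera call takes 0.05 s, during which the arm holds its last target. There are 200 camera calls.

## Task

The hinge of one of the two oilstone boxes binds: starting with the box on the robot's left, open each lid as far as it will go and shut it again before going on to the next. Then stand the box that binds, lid shut, flat in the drip tray with its hinge barrel right under the nozzle of the oil bottle, let go of it, and press the pump head right down and let it spring back; do not pump any oil before the hinge is there. Leave the good box shut where it stands and do not disturb the mallet and chisels.

Things in the scene. Friction and masses are not known exactly. Their poses are not given: they have to be found in the camera images.
- box_a_mid (a point): Centre (half-way up, 26 mm above the underside) of oilstone box A; the two look alike. Plain pale wood, 160 (x) x 62 (y) x 52 mm high, 0.5 to 0.8 kg, loose: base 40 mm high with a grey stone in it, flat lid 12 mm. x runs from knob end to hinge end, z up; knob end roughly towards the robot (within 0.3 rad). Lift it by the 62 mm width of the base near its middle.
- knob_a (a point): Centre of the 22 mm ball of the dark knob on the lid of box A; moves with the lid, 20 mm off its top face. Shut: 72 mm above the box's underside, 66 mm from its centre towards the robot; it swings in a circle round the hinge line (shut: 150 mm in front, 32 mm above it). Pinched across the box's width, the ball can turn between the pads of a gripper kept pointing down.
- box_a_hinge (a point): Middle of the brass hinge barrel of box A (8 mm thick, 40 mm long across the box), which sticks out at the far short end, 84 mm from the box's centre along its x and 40 mm above its underside. The hinge line is parallel to the box's y.
- lid_a (a joint): Lid angle of box A (rad): 0 shut, grows as the knob end rises and swings over away from the robot. A sound lid moves easily to 1.6 (upright) and falls shut if let go before; the binding one is stiff (about 1 N at the knob), stays where left and jams at 0.6 (pulling on lifts the box). Which box binds is found only by trying.
- box_b_mid (a point): Centre (half-way up, 26 mm above the underside) of oilstone box B; the two look alike. Plain pale wood, 160 (x) x 62 (y) x 52 mm high, 0.5 to 0.8 kg, loose: base 40 mm high with a grey stone in it, flat lid 12 mm. x runs from knob end to hinge end, z up; knob end roughly towards the robot (within 0.3 rad). Lift it by the 62 mm width of the base near its middle.
- knob_b (a point): Centre of the 22 mm ball of the dark knob on the lid of box B; moves with the lid, 20 mm off its top face. Shut: 72 mm above the box's underside, 66 mm from its centre towards the robot; it swings in a circle round the hinge line (shut: 150 mm in front, 32 mm above it). Pinched across the box's width, the ball can turn between the pads of a gripper kept pointing down.
- box_b_hinge (a point): Middle of the brass hinge barrel of box B (8 mm thick, 40 mm long across the box), which sticks out at the far short end, 84 mm from the box's centre along its x and 40 mm above its underside. The hinge line is parallel to the box's y.
- lid_b (a joint): Lid angle of box B (rad): 0 shut, grows as the knob end rises and swings over away from the robot. A sound lid moves easily to 1.6 (upright) and falls shut if let go before; the binding one is stiff (about 1 N at the knob), stays where left and jams at 0.6 (pulling on lifts the box). Which box binds is found only by trying.
- oil_station: Fixed oiling place: bare metal drip tray 206 (x) x 124 (y) mm, rims 3 mm thick and 8 mm high, inner floor 3 mm above the bench; at its far end a white 68 mm pump bottle in a screwed-down bracket. Origin: tray centre at bench height; x towards the bottle (within 0.15 rad of world x), z up. Bottle axis at x = 142 mm. A box centred on the origin, its x along this x, has its hinge under the nozzle.
- nozzle (a point): Open lower end of the downturned tip of the pump's spout, 58 mm from the bottle's axis towards the tray, 115 mm above the bench with the pump up; moves with the pump head. Oil drops straight down from it. A box passes under it, but the gripper holding the box must stay clear: bring the box in low from the robot side.
- pump_top (a point): Centre of the flat round top (32 mm diameter) of the black sprung pump head, on the bottle's axis, 144 mm above the bench when up. Goes down with the head.
- pump_head (a joint): Stroke of the pump head (m): 0 up, 0.014 fully down. The spring needs about 4.5 N to start and 11 N fully down and brings it back up.
- mallet: Bystander: carver's mallet standing on its black round head (96 mm wide), handle up, 245 mm tall. Origin at its underside.
- wide_chisel_mid (a point): Bystander: wide chisel lying on the bench beyond the work, 245 mm long, 24 mm thick. Point near its middle.
- narrow_chisel_mid (a point): Bystander: narrow chisel 245 mm long lying on the 25 mm thick carved panel at the robot's left. Point near its middle.
There are look-alikes about, which are no part of the job. What is shaped like the part that bears box_a_mid but green is not meant. What is shaped like the part that bears box_b_mid but purple is not meant.

How it is judged:
By the outcome, as a careful person would: the job done as asked, in the order asked, and still so for the second after the job is handed in, with the robot touching nothing.
It also fails if it takes over 72 s, if anything falls off the work surface, if the arm or the gripper's body presses on something with over 40 N, if the wrist force passes 120 N, or if a joint passes its speed limit or range.

## Working session

There is one attempt and no reset: what is moved stays moved. The work goes in short steps, each a Python script; the robot and the scene stay as the last script left them, time stands still between calls to the robot, and variables do not carry over. Pictures are saved under pics/ and viewed, at most 10 in all, crops included, and the job is handed in when it is done.

```bash
ls; mkdir -p pics; python3 - <<'E'
from plant import bot
import cv2, numpy as np
for n in("top","side"):
    im=bot.camera(n); cv2.imwrite(f"pics/{n}0.png",cv2.resize(im[:,:,::-1],None,fx=1.5,fy=1.5,interpolation=cv2.INTER_CUBIC)); np.save(f"pics/{n}0.npy",im)
    print({k:(np.round(v,4).tolist() if k=="view" else v) for k,v in bot.get_calibration(n).items()})
print(bot.read_state())
E
```

```text
pics
{'fx': 364.4691261962733, 'fy': 364.4691261962733, 'cx': 251.2231677860775, 'cy': 188.3540373462667, 'view': [[-0.0104, -0.9999, -0.0088, 38.112], [0.9897, -0.0116, 0.1429, -607.385], [-0.143, -0.0073, 0.9897, -1145.9711], [0.0, 0.0, 0.0, 1.0]]}
{'fx': 396.5204791782946, 'fy': 396.5204791782946, 'cx': 250.9703528382634, 'cy': 195.7235788558655, 'view': [[0.808, -0.5892, -0.0078, -442.558], [0.4225, 0.57, 0.7047, -347.3266], [-0.4107, -0.5727, 0.7095, -1339.6757], [0.0, 0.0, 0.0, 1.0]]}
{'t': 0.1, 'joint_pos': array([ 1.62012419e+00,  3.59301962e-01,  1.11745983e-02, -3.04101987e-04,
       -1.22409004e+00, -2.88098649e-01]), 'qvel': array([-0.00064858, -0.00164827,  0.00246932,  0.00146256,  0.00025346,
        0.00025211]), 'tau': array([-1.60084932e-03, -5.84162664e+01,  2.93750632e+01,  7.01546788e+00,
        1.00995332e-02, -4.62862806e-05]), 'tcp_pos': array([159.56794838, 655.43330968, 225.73626995]), 'eef_rot': array([ 9.92875596e-01, -1.19153367e-01, -2.16275940e-05,  7.24455559e-04]), 'contact_force': array([0.0487234 , 0.45869269, 0.09479058]), 'moment': array([-0.04433604,  0.04279362,  0.03617389]), 'finger_force': 0.0, 'width': 87.81763649414835}
```

View pics/top0.png

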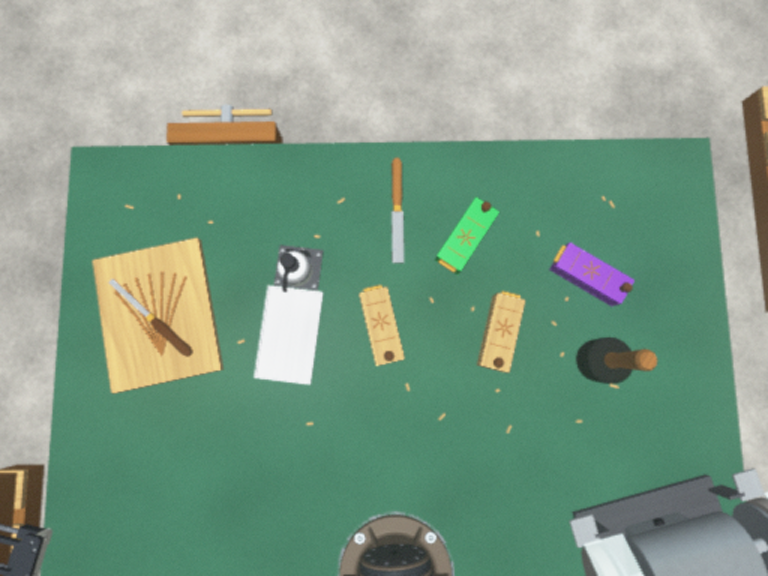

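View pics/side0.png

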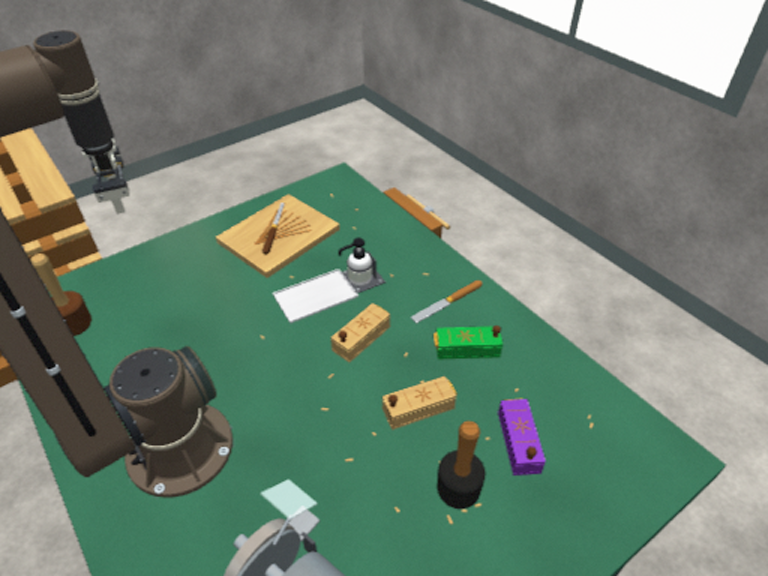

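Candidates in the top view (1.5x pixels): pale boxes at (381,325) and (503,332), a green one at (468,235) and a purple one at (592,273). By the description the two pale ones are meant, and the one at (381,325) is on the robot's left. The tray centre is at (289,335), the bottle at (296,266) and the mallet at (610,360). Next I fit models to the silhouettes in both views.

```bash
cat > vis.py <<'E'
from plant import bot
import cv2, numpy as np
from scipy.optimize import minimize
CAL={n:bot.get_calibration(n) for n in("top","side")}
def proj(n,P):
    c=CAL[n]; V=np.array(c["view"]); p=np.atleast_2d(P)@V[:3,:3].T+V[:3,3]
    return np.c_[c["cx"]+c["fx"]*p[:,0]/-p[:,2], c["cy"]+c["fy"]*-p[:,1]/-p[:,2]]
def back(n,uv,z):
    c=CAL[n]; V=np.array(c["view"]); d=V[:3,:3].T@[(uv[0]-c["cx"])/c["fx"],-(uv[1]-c["cy"])/c["fy"],-1]
    o=-V[:3,:3].T@V[:3,3]; return o+d*(z-o[2])/d[2]
def cuboid(q,lx,ly,h,z0=0):
    s=np.array([[x*lx/2,y*ly/2,z] for x in(-1,1) for y in(-1,1) for z in(z0,h)])
    c,t=np.cos(q[2]),np.sin(q[2])
    return s@np.array([[c,-t,0],[t,c,0],[0,0,1]]).T+[q[0],q[1],0]
S=8
def soft(n,P):  # antialiased hull of projected points
    h=cv2.convexHull((proj(n,P)).astype(np.float32)); m=np.zeros((384*4,512*4),np.uint8)
    cv2.fillPoly(m,[np.round(((h+.5)*4-.5)*16).astype(np.int32)],255,shift=4)
    return cv2.resize(m,(512,384),interpolation=cv2.INTER_AREA)/255.
def mask(n,im,kind,c,r=45):
    H=cv2.cvtColor(im,cv2.COLOR_RGB2HSV).astype(int)
    if kind=="wood": m=(H[...,0]<28)&(H[...,1]>40)&(H[...,2]>60)
    else: m=(H[...,1]<40)&(H[...,2]>195)
    w=np.zeros_like(m); u,v=map(int,c); w[max(0,v-r):v+r,max(0,u-r):u+r]=1; m=(m&w).astype(np.uint8)
    k,L,st,ce=cv2.connectedComponentsWithStats(m)
    i=1+np.argmin([np.hypot(*(ce[j]-c))-st[j,4]*.1 for j in range(1,k)])
    cs,_=cv2.findContours((L==i).astype(np.uint8),0,1); o=np.zeros_like(m)
    cv2.fillPoly(o,[cv2.convexHull(np.vstack(cs))],1); return o
def fit(ims,kind,q0,dims,r=45,names=("top","side")):
    ms={n:mask(n,ims[n],kind,proj(n,[q0[0],q0[1],dims[2]/2])[0],r) for n in names}
    f=lambda q:sum(np.abs(soft(n,cuboid(q,*dims))-ms[n]).sum()/ms[n].sum() for n in names)
    s=np.array([[0,0,0],[15,0,0],[0,15,0],[0,0,.2]])
    q=np.array(q0,float)
    for k in (1,.3): 
        R=minimize(f,q,method="Nelder-Mead",options=dict(initial_simplex=q+s*k,xatol=.01,fatol=1e-5)); q=R.x
    return q,R.fun
E
cat > m.py <<'E'
from vis import *
ims={n:np.load(f"pics/{n}0.npy") for n in("top","side")}
D=(160,62,52)
out={}
for nm,uv,kind,d,a,r in(("L",(381,325),"wood",D,.15,40),("R",(503,332),"wood",D,-.15,40),("T",(289,335),"white",(206,124,8),-.1,45)):
    p=back("top",np.array(uv)/1.5,d[2]/2)
    for names in(("top",),("side",),("top","side")):
        q,e=fit(ims,kind,[p[0],p[1],a],d,r,names); print(nm,names,q.round(3),round(e,4))
    out[nm]=q
    for n in("top","side"): 
        h=cv2.convexHull(np.round(proj(n,cuboid(q,*d))).astype(np.int32)); 
        ims[n+"o"]=ims.get(n+"o",cv2.resize(ims[n],None,fx=4,fy=4,interpolation=cv2.INTER_CUBIC))
        h=cv2.convexHull(np.round((proj(n,cuboid(q,*d))+.5)*4).astype(np.int32)); cv2.polylines(ims[n+"o"],[h],True,(255,0,0),1)
q=out["T"]
R=lambda q,x,z:[q[0]+x*np.cos(q[2]),q[1]+x*np.sin(q[2]),z]
for n in("top","side"):
    for P in(R(q,142,144),R(q,84,115),R(out["L"],-66,72),R(out["R"],-66,72)):
        cv2.drawMarker(ims[n+"o"],tuple(int(v) for v in (proj(n,P)[0]+.5)*4),(255,0,255),0,12,1)
a=ims["topo"][640:1060,660:1420]; b=ims["sideo"][600:1160,700:1240]
cv2.imwrite("pics/o1.png",a[:,:,::-1]); cv2.imwrite("pics/o2.png",b[:,:,::-1]); np.save("q.npy",out)
m=back("top",(607/1.5,360/1.5),50); print("mallet",m)
E
python3 m.py
```

```text
L ('top',) [5.16248e+02 2.40030e+01 2.25000e-01] 0.0636
L ('side',) [5.15678e+02 2.50380e+01 2.35000e-01] 0.0362
L ('top', 'side') [5.15342e+02 2.46090e+01 2.26000e-01] 0.1054
R ('top',) [ 4.99533e+02 -2.36597e+02 -2.64000e-01] 0.0527
R ('side',) [ 4.99203e+02 -2.33816e+02 -2.54000e-01] 0.0462
R ('top', 'side') [ 4.98450e+02 -2.35619e+02 -2.66000e-01] 0.1171
T ('top',) [ 5.01053e+02  2.30567e+02 -1.38000e-01] 0.0304
T ('side',) [ 5.00483e+02  2.34239e+02 -1.17000e-01] 0.0872
T ('top', 'side') [ 4.99709e+02  2.30082e+02 -1.32000e-01] 0.1252
mallet [ 435.75584286 -453.39094417   50.        ]
```

View pics/o1.png

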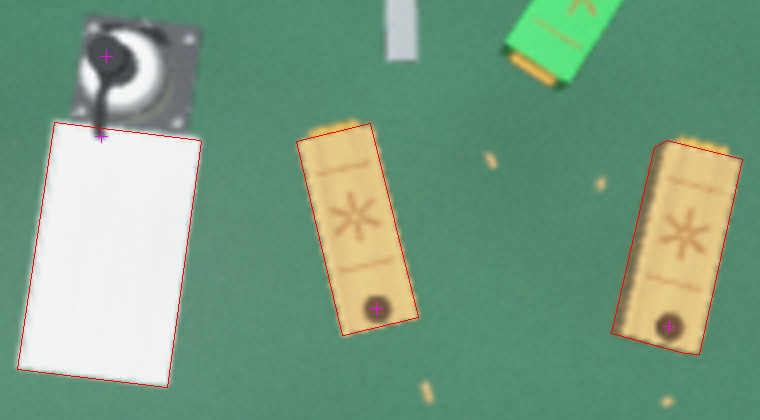

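View pics/o2.png

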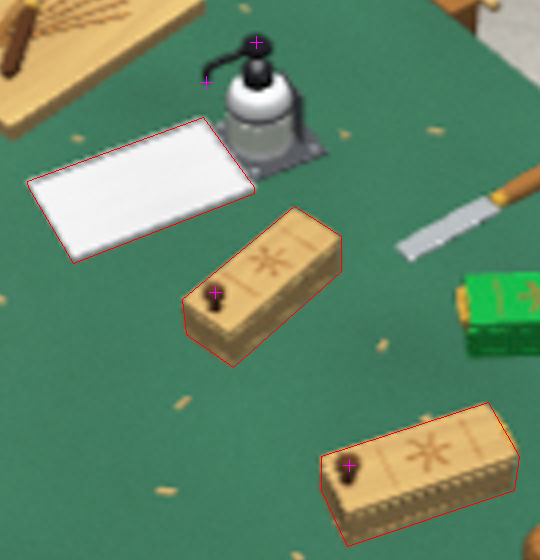

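The fit holds: in both views the overlaid markers land on the knobs, the pump head and the nozzle tip. The left pale box's knob is at crop (377,309) and the right one's at (669,327). Now the left box's lid.

```bash
cat > act.py <<'E'
from plant import bot
import numpy as np
def ori(a): return [np.cos(a/2),np.sin(a/2),0,0]
def loc(q,x,z,y=0):
    c,s=np.cos(q[2]),np.sin(q[2]); return np.array([q[0]+x*c-y*s,q[1]+x*s+y*c,z])
DZ=15   # ball centre above finger tips
def knob(q,th):
    c,s=np.cos(th),np.sin(th); return loc(q,84-150*c+32*s,40+150*s+32*c-DZ)
def force(n=4):
    F=[]
    for _ in range(n): bot.pause(.03); F.append(bot.read_state()["contact_force"])
    return np.mean(F,0)
def trial(q):
    bot.move_ptp(loc(q,-66,140),ori(q[2])); bot.move_gripper(48,12); 
    bot.line_to(knob(q,0),120); f0=force(); bot.move_gripper(5,12)
    print("grip",bot.read_state()["width"],"t",bot.read_state()["t"],"f",(force()-f0).round(2))
    def res(th):
        c,s=np.cos(th),np.sin(th); t=loc([0,0,q[2]],150*s+32*c,150*c-32*s); t/=np.linalg.norm(t)
        f=force()-f0; return -f@t,f
    th=0; base=[]; log=[]
    while th<1.66:
        th+= .1 if (th<.45 or .75<th<1.45) else .03
        bot.line_to(knob(q,th),90); r,f=res(th); log.append((round(th,2),round(r,2),*f.round(1)))
        if th<.5: base.append(r)
        elif .5<th<.76 and r>np.median(base)+2.2: break
        elif th>1.5 and r>log[-2][1]+1.5 and r>2.0: break
    for l in log: print(*l)
    return th,f0
def shut(q,th):
    for a in np.linspace(th,0,max(2,int(th/.15)+1))[1:]: bot.line_to(knob(q,a),110)
    bot.line_to(knob(q,-.015),60); print("shut f",force(2).round(2))
    bot.move_gripper(48); p=loc(q,-66,130); bot.line_to(p,200); print("t",bot.read_state()["t"])
E
python3 - <<'E'
from act import *
import cv2
q=np.array([515.8,24.4,.228])
bot.move_ptp([300,560,300],ori(0))
th,f0=trial(q); print(th,bot.read_state()["t"],bot.read_state()["width"])
a=bot.camera("side"); b=bot.camera("top")
cv2.imwrite("pics/l1.png",np.hstack([cv2.resize(a[110:300,130:380],(500,380)),cv2.resize(b[100:290,200:350],(300,380))])[:,:,::-1])
E
```

```text
grip 21.044802731683646 t 5.3833 f [-0.72 -1.27  2.5 ]
0.1 0.94 0.0 -1.0 -0.9
0.2 0.85 0.0 -0.1 -0.9
0.3 0.62 -0.2 -0.9 -0.5
0.4 1.04 -0.7 -0.9 -0.6
0.5 0.75 -1.9 -1.3 0.9
0.53 0.74 -2.3 -1.7 1.4
0.56 1.14 -2.6 -2.3 1.4
0.59 0.39 -3.2 -2.4 3.2
0.62 0.63 -3.2 -2.7 3.2
0.65 1.06 -4.0 -2.9 3.6
0.68 0.97 -3.5 -3.0 3.6
0.71 1.13 -3.2 -3.1 3.1
0.74 0.63 -2.7 -2.5 3.4
0.77 0.92 -3.1 -2.4 3.7
0.87 1.1 -2.3 -2.8 3.1
0.97 1.22 -2.1 -2.3 2.9
1.07 1.5 -1.7 -2.6 2.2
1.17 1.2 -1.4 -2.1 3.0
1.27 0.76 -0.7 -1.9 3.5
1.37 0.6 -0.2 -1.7 4.6
1.47 1.23 -0.3 -1.8 4.9
1.5 0.76 0.5 -2.1 5.3
1.53 0.7 0.6 -1.8 5.3
1.56 0.86 0.7 -2.3 5.3
1.59 0.32 1.4 -1.9 5.5
1.62 2.85 -0.7 -2.4 6.6
1.6200000000000008 16.2833 20.672806213783705
```

View pics/l1.png

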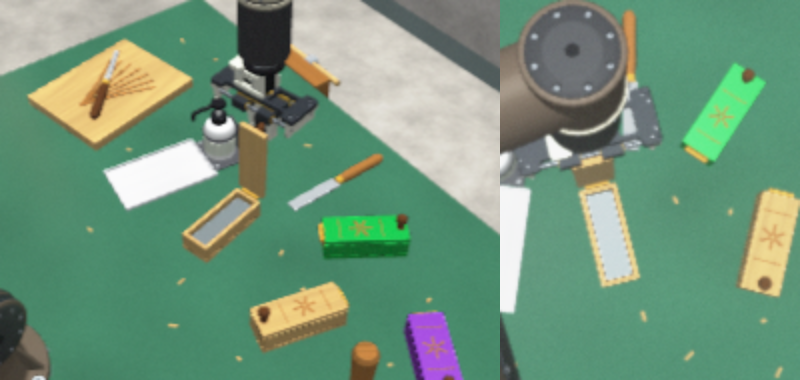

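The left box's lid stands fully upright, so that box is sound. I shut it and try the right one.

```bash
sed -i 's/r>np.median(base)+2.2: break/(th>.57 and r>np.median(base)+1.2 or th>.67): break/' act.py; sed -i 's/elif .5<th<.76 and/elif th<.76 and/' act.py; python3 - <<'E'
from act import *
import cv2
q=np.array([515.8,24.4,.228])
shut(q,1.60)
r=np.array([499.4,-235.4,-.261])
bot.line_to(loc(q,-66,160),300)
th,f0=trial(r); print(th,bot.read_state()["t"],bot.read_state()["width"])
a=bot.camera("side"); b=bot.camera("top"); np.save("pics/side1.npy",a)
cv2.imwrite("pics/l2.png",np.hstack([cv2.resize(a[110:300,130:380],(500,380)),cv2.resize(b[150:290,200:370],(300,380))])[:,:,::-1])
E
```

```text
shut f [-1.89  0.81  4.58]
t 21.6917
grip 20.876119571845557 t 24.6167 f [-0.82 -0.13  1.71]
0.1 0.87 -0.1 -0.8 -0.9
0.2 0.98 -0.4 -0.6 -1.0
0.3 0.47 -0.4 -1.0 -0.5
0.4 0.15 -0.5 -0.5 0.1
0.5 0.42 -1.5 -0.6 0.6
0.53 0.06 -2.2 -0.5 1.7
0.56 0.39 -3.1 -0.8 2.2
0.59 0.27 -3.6 -0.6 3.0
0.62 3.76 -0.8 0.4 -4.6
0.6200000000000001 28.5333 20.5704017575323
```

View pics/l2.png

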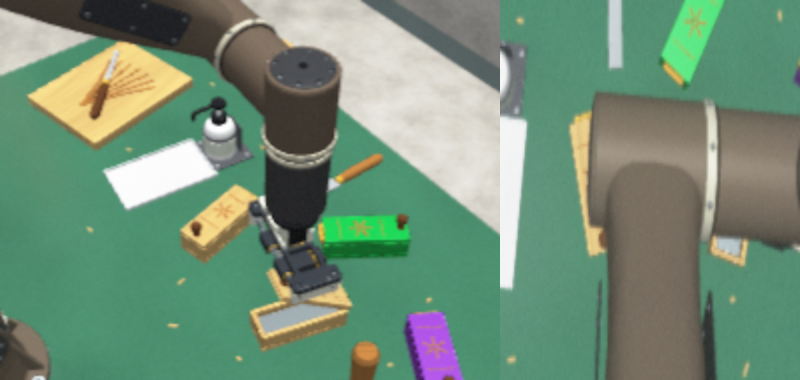

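The right lid jams at about 0.6, so the right box binds. The left box is shut again. I shut the right lid, move clear and re-measure.

```bash
python3 - <<'E'
from act import *
from vis import *
r=np.array([499.4,-235.4,-.261])
for a in(.45,.3,.15,0): bot.line_to(knob(r,a),110)
bot.line_to(knob(r,-.025),40); print("press",force(2).round(2))
bot.move_gripper(48); bot.line_to(loc(r,-66,140),200)
# out of the way, towards base over the free bench at the left rear
bot.move_ptp([280,360,260],ori(.8))
print(bot.read_state()["t"])
ims={n:bot.camera(n) for n in("top","side")}
for n in ims: np.save(f"pics/{n}2.npy",ims[n])
for nm,q0 in(("L",[515.8,24.4,.228]),("R",r)):
    for names in(("top",),("side",),("top","side")):
        try: q,e=fit(ims,"wood",q0,(160,62,52),40,names); print(nm,names,q.round(3),round(e,4))
        except Exception as x: print(nm,names,x)
a=cv2.resize(ims["side"][170:300,210:320],None,fx=4,fy=4,interpolation=2)
b=cv2.resize(ims["top"][170:270,220:370],None,fx=2,fy=5.2,interpolation=2)
cv2.imwrite("pics/l3.png",np.hstack([a,b[:a.shape[0]]])[:,:,::-1])
E
```

```text
press [0.28 0.78 4.61]
33.8667
L ('top',) [5.13239e+02 2.45740e+01 2.29000e-01] 0.0638
L ('side',) [5.13027e+02 2.49130e+01 2.26000e-01] 0.0387
L ('top', 'side') [5.12983e+02 2.47230e+01 2.26000e-01] 0.1025
R ('top',) [ 5.00260e+02 -2.36155e+02 -2.70000e-01] 0.0518
R ('side',) [ 4.99823e+02 -2.33409e+02 -2.61000e-01] 0.0489
R ('top', 'side') [ 4.99526e+02 -2.35162e+02 -2.64000e-01] 0.1164
```

View pics/l3.png

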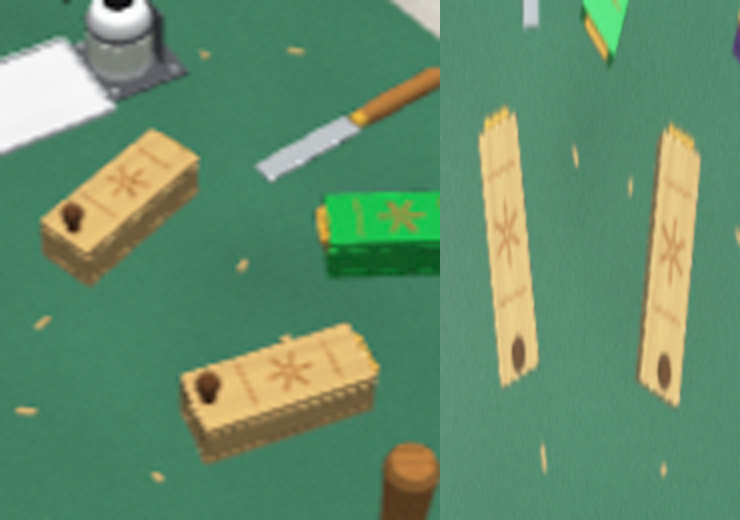

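Both lids are shut. Before grasping I refine the x position with the hinge barrel in the model, then pick up the right box and bring it in from the robot side.

```bash
cat >> vis.py <<'E'
def boxpts(q,z=0):
    P=np.vstack([cuboid([0,0,0],160,62,52),[[x,y,w] for x in(80,88) for y in(-20,20) for w in(36,44)]])+[0,0,z]
    c,t=np.cos(q[2]),np.sin(q[2]); return P@np.array([[c,-t,0],[t,c,0],[0,0,1]]).T+[q[0],q[1],0]
def fitbox(ims,q0,z=0,names=("top","side"),kind="wood"):
    ms={n:mask(n,ims[n],kind,proj(n,[q0[0],q0[1],26+z])[0],40) for n in names}
    f=lambda q:sum(np.abs(soft(n,boxpts(q,z))-ms[n]).sum()/ms[n].sum() for n in names)
    q=np.array(q0,float); s=np.array([[0,0,0],[12,0,0],[0,12,0],[0,0,.15]])
    for k in(1,.3): R=minimize(f,q,method="Nelder-Mead",options=dict(initial_simplex=q+s*k,xatol=.01,fatol=1e-5)); q=R.x
    return q,R.fun
E
python3 - <<'E'
from act import *
from vis import *
ims={n:np.load(f"pics/{n}2.npy") for n in("top","side")}
for names in(("top",),("side",),("top","side")):
    q,e=fitbox(ims,[500,-235,-.265],0,names); print(names,q.round(3),round(e,4))
    t,e=fit({n:np.load(f"pics/{n}0.npy") for n in ims},"white",[500.5,231,-.13],(206,124,8),45,names); print("tray",t.round(3),round(e,4))
np.save("R.npy",q)
GX=-4; H=10
bot.move_gripper(84)
bot.move_ptp(loc(q,GX,110),ori(q[2])); bot.line_to(loc(q,GX,H),150)
bot.move_gripper(50,40); print("w",bot.read_state()["width"],bot.read_state()["finger_force"])
bot.line_to(loc(q,GX,125),200); s=bot.read_state(); print("lifted",s["width"],s["contact_force"].round(1),s["t"])
T=np.array([500.6,231.2,-.130])
bot.line_to(loc(T,GX-100,125),300,ori(T[2])); bot.line_to(loc(T,GX-100,32),200)
s=bot.read_state(); print(s["width"],s["contact_force"].round(1),s["t"],s["tcp_pos"],loc(T,GX-100,32))
ims={n:bot.camera(n) for n in("top","side")}
for n in ims: np.save(f"pics/{n}3.npy",ims[n])
a=cv2.resize(ims["side"][130:240,150:300],None,fx=5,fy=5,interpolation=2)
cv2.imwrite("pics/c1.png",a[:,:,::-1])
E
```

```text
('top',) [ 4.98496e+02 -2.35684e+02 -2.76000e-01] 0.038
tray [ 5.01645e+02  2.30078e+02 -1.34000e-01] 0.0295
('side',) [ 4.99240e+02 -2.33579e+02 -2.64000e-01] 0.0416
tray [ 5.00747e+02  2.34150e+02 -1.18000e-01] 0.0882
('top', 'side') [ 4.98251e+02 -2.35006e+02 -2.72000e-01] 0.0937
tray [ 5.00504e+02  2.30575e+02 -1.27000e-01] 0.1255
w 61.805450478885575 40.00081926584244
lifted 61.94960649973451 [-0.1  0.1 -7.3] 39.125
61.62337287221391 [ 0.2  0.2 -5.4] 41.5167 [398.15541955 244.69260229  32.58980387] [397.47756305 244.68195083  32.        ]
```

View pics/c1.png

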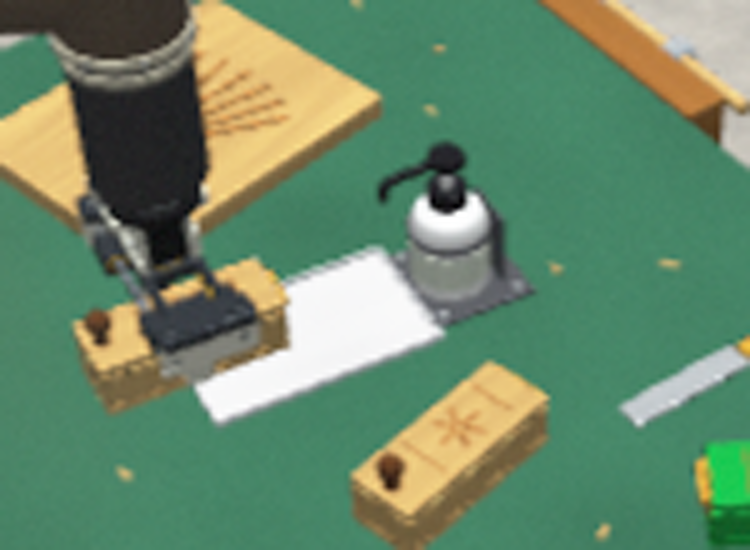

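The box is held level with its lid shut, short of the tray at crop (180,330), and the nozzle tip is at (382,195). Next I slide it in low, set it down, release and check.

```bash
python3 - <<'E'
from act import *
from vis import *
GX=-4; T=np.array([500.8,231.0,-.130])
bot.line_to(loc(T,GX-100,30),100,ori(T[2])); bot.line_to(loc(T,GX,30),150); f0=force(3)
for z in(17,14.5,13,12,11):
    bot.line_to(loc(T,GX,z),60); f=force(2)-f0; print(z,f.round(1),bot.read_state()["tcp_pos"].round(1))
    if f[2]>3: break
bot.move_gripper(74); bot.line_to(loc(T,GX,125),150); bot.line_to(loc(T,-90,170),250); bot.move_ptp([300,-200,260],ori(-.5))
print(bot.read_state()["t"])
ims={n:bot.camera(n) for n in("top","side")}
for n in ims: np.save(f"pics/{n}4.npy",ims[n])
for names in(("top",),("side",),("top","side")):
    q,e=fitbox(ims,[T[0],T[1],T[2]],3,names); print(names,q.round(3),round(e,4))
def ov(n):
    o=cv2.resize(ims[n],None,fx=6,fy=6,interpolation=2)
    for P,c in((loc(T,84,115),(255,0,255)),(loc(q,84,43),(255,0,0)),(loc(T,84,43),(0,0,255))): cv2.drawMarker(o,tuple(int(v) for v in (proj(n,P)[0]+.5)*6),c,0,12,1)
    return o
a=ov("side")[810:1350,1000:1420]; b=ov("top")[920:1460,960:1330]
cv2.imwrite("pics/c2.png",np.hstack([a,b])[:,:,::-1])
E
```

```text
17 [ 0.  -0.3  0.7] [496.6 231.5  16.8]
14.5 [ 0.4 -1.1  0.3] [496.9 231.5  14.5]
13 [-2.3 -1.   9.4] [497.1 231.7  13.6]
47.4833
('top',) [ 5.01426e+02  2.32449e+02 -1.22000e-01] 0.047
('side',) [566.001 276.766   1.06 ] 1.6694
('top', 'side') [ 5.00996e+02  2.32298e+02 -1.23000e-01] 2.0819
```

View pics/c2.png

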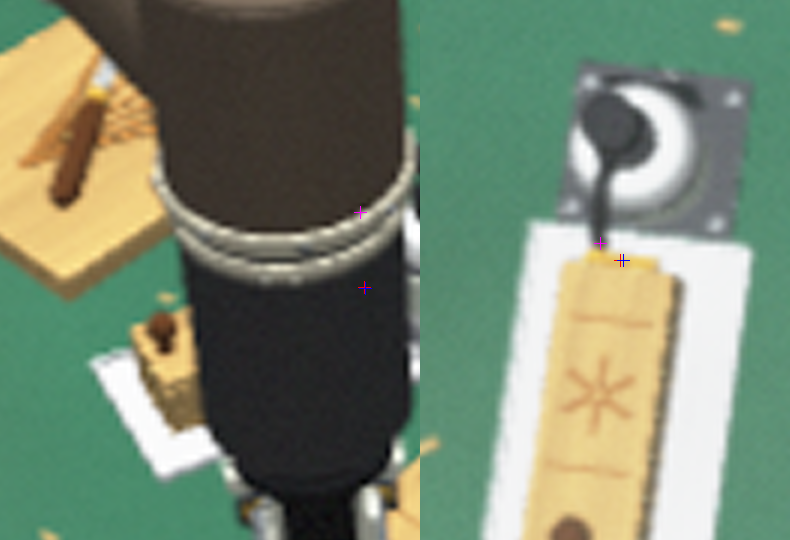

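From above the box sits in the tray. The fitted hinge mid at crop (623,260) coincides with the target, and the nozzle tip is at (599,240), where predicted. Now the pump.

```bash
python3 - <<'E'
from act import *
from vis import *
T=np.array([501,231.0,-.130])
bot.move_gripper(0); bot.move_ptp(loc(T,142,185),ori(T[2])); bot.line_to(loc(T,142,150),120); f0=force(3)
bot.line_to(loc(T,142,136),60)
for z in(133,131,130,129,128,127,126,125):
    bot.line_to(loc(T,142,z),40); f=force(2)-f0; print(z,f.round(1),bot.read_state()["tcp_pos"].round(1))
    if f[2]>18: break
bot.pause(.2)
bot.line_to(loc(T,142,150),60); bot.line_to(loc(T,142,200),200); bot.move_ptp([160,500,330],ori(.9))
print(bot.read_state()["t"])
ims={n:bot.camera(n) for n in("top","side")}
for names in(("top",),("side",),("top","side")):
    q,e=fitbox(ims,T,3,names); print(names,q.round(3),round(e,4))
def ov(n):
    o=cv2.resize(ims[n],None,fx=4,fy=4,interpolation=2)
    for P,c in((loc(T,84,115),(255,0,255)),(loc(q,84,43),(255,0,0))): cv2.drawMarker(o,tuple(int(v) for v in (proj(n,P)[0]+.5)*4),c,0,10,1)
    return o
a=ov("side")[560:1120,700:1120]; b=ov("top")[600:1160,640:1020]
cv2.imwrite("pics/c3.png",np.hstack([a,b])[:,:,::-1])
E
```

```text
133 [1.3 0.5 7.7] [643.2 213.2 134.6]
131 [0.9 1.  8.2] [643.3 213.2 132.8]
130 [1.2 0.2 8.8] [643.3 213.2 131.9]
129 [0.6 0.8 9.2] [643.3 213.2 131. ]
128 [-0.1  0.5 10.6] [643.3 213.2 130.3]
127 [-2.4  0.1 16.4] [643.3 213.2 130.2]
126 [-4.6 -0.3 21.3] [643.4 213.2 130.2]
57.15
('top',) [ 5.00630e+02  2.32909e+02 -1.38000e-01] 0.0475
('side',) [5.11406e+02 4.26530e+02 1.16000e-01] 0.4106
('top', 'side') [ 5.01121e+02  2.32671e+02 -1.29000e-01] 1.7209
```

View pics/c3.png

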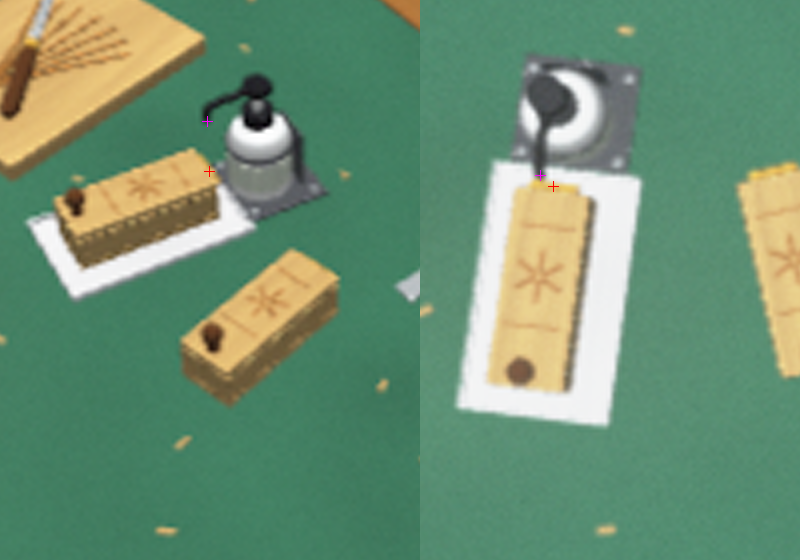

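The pump reached its stop at 130 mm and is back up, with the head at (257,88). The box stands shut in the tray with its hinge under the nozzle, the left box is shut, and the arm is clear.

```bash
python3 -c "
from plant import bot
print(bot.close_job())"
```

```text
the job is handed in; nothing more can be done
None
```

The job is handed in at about 57 s of the 72 s allowed: the left box opened fully, the right one jammed at about 0.6 rad and now stands shut in the drip tray with its hinge under the nozzle, and one full pump stroke was given and sprang back; the left box is shut about 2.5 mm from where it started, and the mallet and chisels were not touched.

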